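# Clamp the offcut with the inner knob only

### The job

Push the pine offcut fully home against the back stop of the hold-down, then clamp it by turning only the small inner knob on top clockwise until the foot bears snugly on the wood, and let go. The big outer ring under the knob is already set: do not turn it or lean on it. Stop as soon as the knob firms up, since overtightening crushes the soft wood, and leave the other things on the bench where they lie.

Things in the scene. Friction and masses are not known exactly. Their poses are not given: they have to be found in the camera images.
- hold_down: Grey and steel clamping fixture screwed to the bench. Origin: underside of its bed, on the vertical axis of knob, ring and foot; +x points to its back, z up. Bed plate 175 x 90 x 12 mm, x -100 to +75 mm. Two rails on it (x -100 to +30 mm, 42 mm apart inside, top z = 20 mm) make a channel along x. Column at x 40 to 70 mm; overhead arm z 66 to 88 mm, reaching forward to x = -28 mm.
- stop_face (a point): Middle of the face of the back stop at the end of the channel, x = +30 mm, z = 28 mm in the hold-down's frame. The round pressing foot (28 mm diameter) hangs under the arm on the axis, 30 mm in front of this face; at the start it hangs somewhere between 2 and 7 mm above the offcut's top.
- knob_grip (a point): Fixed point on the axis at mid height (z = 121 mm) of the small inner knob: round knurled steel, 28 mm diameter, 26 mm high (z 108 to 134 mm); it stays at its height. Clockwise from above lowers the foot 4 mm per rad against a steady friction of 0.12 N m, which also holds it when let go. With the foot on the wood 0.04 N m adds per 10 N of clamping (0.1 to 0.2 rad). Snug is 10 to 30 N.
- ring: Big knurled outer ring under the knob, coaxial: 62 mm diameter, 16 mm high, flat top at z = 105 mm in the hold-down's frame, 3 mm below the knob's underside; origin at the centre of its underside. Fingertips kept 4 to 6 mm above its top clear it. Only a friction of 0.18 N m holds it, and the knob's 0.12 N m already pulls on it, so fingers rubbing on it drag it round.
- ring_pin (a point): Tip of the small steel pin, 5 mm thick, that sticks out sideways from the ring's rim, 41 mm from the axis at z = 97 mm. It shows the ring's angle, which must stay as found (start angle varies; the pin is on the robot's side).
- workpiece: Pine offcut, 38 x 110 x 30 mm, 60 g, lying in the channel with its long way along it; origin at the centre of its underside, its y axis along its 110 mm length. It starts 30 to 55 mm short of the stop; home, its origin is at x = -25 mm in the hold-down's frame, its front end at -80 mm. It slides on the bed with under 1 N.
- chalk_reel: Blue chalk-line reel, 52 x 135 x 55 mm, loose bystander; origin at the centre of its underside.
- sanding_block: Sanding block, wood-brown top on a darker brown foot, 62 x 106 x 34 mm, loose bystander; origin at the centre of its underside.
- screwdriver: Screwdriver with blue handle, 28 x 217 x 25 mm, loose bystander; origin at the centre of its underside.

How it is judged (in metres and radians):
On the way, in this order (a step that is already met when the one before it is completed fails the run):
1. the offcut is fully home against the back stop, not yet clamped (x of workpiece in the frame of hold_down above -0.028 m and contact force between workpiece and foot below 1 N), for 0.2 s.
2. the foot bears snugly on the offcut (contact force between workpiece and foot above 8 N), for 0.2 s.
At the end, for the whole second after the job is handed in: The offcut lies within 3 mm of the back stop, the foot presses on it with 8 to 36 N, and the outer ring's pin is within 4 mm of where it was found (x of workpiece in the frame of hold_down above -0.028 m and contact force between workpiece and foot between 8 and 36 N and distance of ring_pin from where it was at the start of the episode below 0.004 m); the robot touches nothing.
It fails at once if the wood is crushed (foot presses with more than 45 N) (contact force between workpiece and foot above 45 N).
It fails at once if the outer ring is turned (its pin moves more than 5 mm) (distance of ring_pin from where it was at the start of the episode above 0.005 m).
It fails at once if the fingers lean on the outer ring with more than 8 N (contact force between the fingers and ring_c0 above 8 N).
It fails at once if a bystander is shoved more than 20 mm (distance of any of chalk_reel, sanding_block, screwdriver from where it was at the start of the episode above 0.02 m).
It also fails if it takes over 67 s, if anything falls off the work surface, if the arm or the gripper's body presses on something with over 40 N, if the wrist force passes 120 N, or if a joint passes its speed limit or range.

### The arm

A 6-joint arm with a two-finger parallel gripper is mounted at the origin on a cart in front of the work surface, level with it; the furniture and walls round the work are solid. World frame = base frame: x ahead of the robot, y to its left, z up, the work surface at z = 0. Lengths are in mm, angles in degrees, forces in N, time in s.
With the tool pointing down it reaches from about 300 to 850 mm from the base axis. Payload 4.2 kg.
Tool frame: the origin (TCP) lies midway between the tips of the shut fingers; the grasp point (between the pads) lies 19 mm behind it; z points along the fingers, y is the line along which they close (so a half turn about z gives the same grasp; the last joint's range is limited). The gripper opens to 91 mm and grips with 3 to 60 N. Pads are 32 mm wide; open, the fingers measure 118 mm over their backs; the gripper's body (76 mm by 178 mm) begins 60 mm behind the grasp point.
Start: joints at [-69.672, 18.312, 89.639, -0, 72.044, -1.146], TCP at [210.504, -535.099, 213.976] pointing down, gripper open.
Joint ranges: [-177.97, 177.97], [-48.28, 115.42], [12.27, 149.76], [-77.06, 257.06], [2.81, 150.46], [-146.56, 146.56]. Speed limits (degrees/s): [147.25, 147.25, 180, 180, 180, 180].

### API

Orientations are given as [roll, pitch, yaw] about the fixed x, y, z axes, in that order (R = Rz(yaw) Ry(pitch) Rx(roll)).
In Python, from workcell import env gives the robot as it stands.
- The arm moves only by the shell command python3 -m jog 'ROWS' [FORCE]. ROWS is a JSON object of lists of equal length, an entry for each row: "jaw": the finger opening in mm, from 0 to 91.2; "slide": the shift along the tool's x, y, z in units of 30 mm (1.0 is 30 mm), a list of three; "spin": the turn about the tool's z in units of 8 degrees (1.0 is 8 degrees). In form: {"jaw": [jaw, ...], "slide": [[dx, dy, dz], ...], "spin": [spin, ...]}. A call has 1 to 10 rows; each row shifts and turns the commanded pose from where the row before left it, along the tool's axes as they then stand; what a row does not reach is not made up. A row lasts 1/10 s, in which the tool goes at most 50 mm and 8.59 degrees, less where a joint would pass 70% of its speed; a pose out of reach is approached as far as the arm can. A call is refused whole if a number of a shift passes 1 or a number of a turn 1, either way. A call with a gripper value outside its range is refused whole. The fingers move at their own pace and stop on an object; FORCE is the grip in N (left out, the last holds). Time passes only in rows, so rows that do not move let the fingers close. It gives the time, the measured TCP pose, the force, the opening and the grip force at its end, in the units of the state.
- env.state(): the state, without advancing time (a new reading comes with each control period).
- env.grab_frame(name): name is "side" or "top"; returns the picture (420x560x3 uint8, red, green, blue); there is no depth.
- env.camera_model(name): a dict with "fx", "fy", "cx", "cy" (pixels), "D" ([k1, k2, p1, p2, k3] as OpenCV has them; the pictures are not rectified), "camera_from_world" (4x4, takes a point from world to camera coordinates). Camera axes: x right, y up, looking along -z (the intrinsics and any distortion apply to the point x, -y, -z); pixel columns grow to the right and rows downward; lengths in mm; the calibration is good to about 2 mm. A picture is of the moment at which its call begins. camera_model takes no time and is no camera call.
- env.job_done(): hands the job in; it is judged then, once.
The state is a dict: "time_s": time; "qpos": joint angles; "qvel": joint speeds; "effort": joint torques, N m; "ee_pos": TCP position; "ee_rot": TCP orientation; "force": force on the tool from outside, world axes, zero at the start; "torque": the same for the moment, N m; "gripper_width": finger opening in mm; "gripper_force": force on a finger pad.
Only numpy, scipy, OpenCV 4.12 (cv2) and the standard library are available. Lean on these libraries where they do the work, as an engineer would, in place of code of your own. Each camera call takes 0.05 s, during which the arm holds its last target. There are 200 camera calls.

## Working session

There is one attempt and no reset: what is moved stays moved. The work goes in short steps, Python scripts to look and compute and a shell command to move; the robot and the scene stay as the last step left them, time stands still between calls to the robot, and variables do not carry over. Pictures are saved under pics/ and viewed, at most 10 in all, crops included, and the job is handed in when it is done.

```bash
mkdir -p pics
python3 - <<'E'
from workcell import env
import cv2
for n in("side","top"):
    cv2.imwrite(f"pics/{n}0.png",cv2.resize(env.grab_frame(n)[:,:,::-1],(800,600),interpolation=cv2.INTER_CUBIC))
    m=env.camera_model(n);print(m)
print(env.state())
E
```

```text
{'fx': 501.9835283755779, 'fy': 501.9835283755779, 'cx': 285.5553548220845, 'cy': 211.64027937666992, 'D': array([-0.06020055,  0.        ,  0.        ,  0.        ,  0.        ]), 'camera_from_world': array([[ 9.61839805e-01, -2.72777260e-01, -2.13718561e-02,
        -6.22982318e+02],
       [ 1.75100200e-01,  5.53633315e-01,  8.14143767e-01,
        -9.08902330e-01],
       [-2.10247734e-01, -7.86818098e-01,  5.80269912e-01,
        -1.34464683e+03],
       [ 0.00000000e+00,  0.00000000e+00,  0.00000000e+00,
         1.00000000e+00]])}
{'fx': 422.3118703440867, 'fy': 422.3118703440867, 'cx': 285.3635906858489, 'cy': 212.95492337129838, 'D': array([-0.0349216,  0.       ,  0.       ,  0.       ,  0.       ]), 'camera_from_world': array([[-2.10988034e-02, -9.99664761e-01, -1.50068497e-02,
        -2.94535917e+02],
       [ 9.83900279e-01, -2.34258312e-02,  1.77176383e-01,
        -5.55454305e+02],
       [-1.77468534e-01, -1.10270339e-02,  9.84064695e-01,
        -9.21519350e+02],
       [ 0.00000000e+00,  0.00000000e+00,  0.00000000e+00,
         1.00000000e+00]])}
{'time_s': 0.1, 'qpos': array([-6.96716191e+01,  1.83481857e+01,  8.97008009e+01, -7.25277261e-04,
        7.20455733e+01, -1.14690089e+00]), 'qvel': array([-0.07040142, -0.05018984, -0.13911978, -0.02650304, -0.01745272,
       -0.00659412]), 'effort': array([-3.71333208e-04, -4.13332415e+01, -2.32508934e+01,  7.28071528e-02,
        4.21273580e-02, -4.21903485e-05]), 'ee_pos': array([ 210.33070715, -534.64196098,  213.19290758]), 'ee_rot': array([-1.79905445e+02, -1.20324871e-03,  2.14755049e+01]), 'force': array([-0.35312002,  0.17911387, -0.15371876]), 'torque': array([ 0.00851893,  0.009205  , -0.034294  ]), 'gripper_force': 0.0, 'gripper_width': 91.27256655933267}
```

View pics/top0.png

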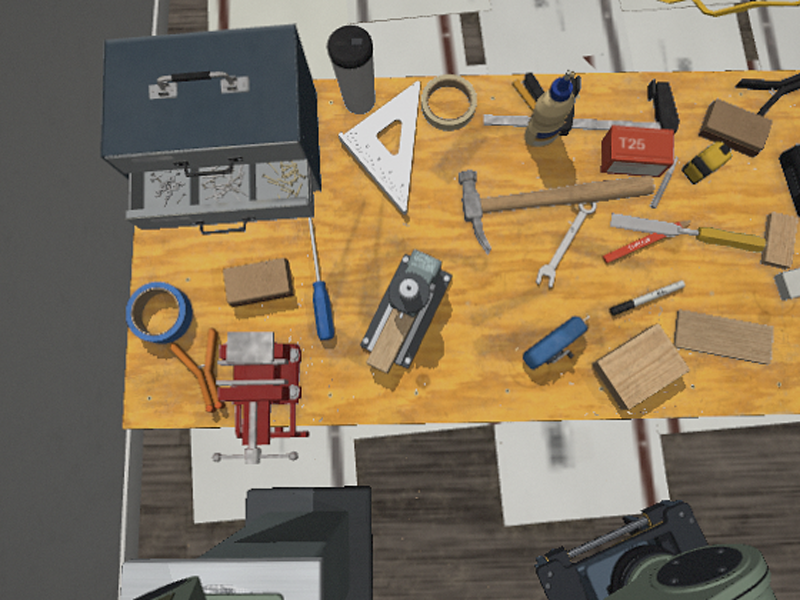

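View pics/side0.png

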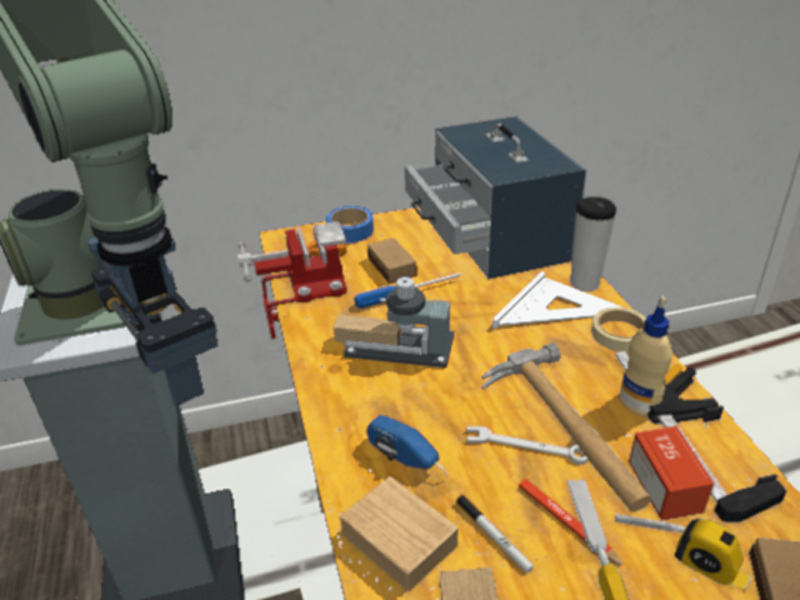

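The top view shows the hold-down at (408,305) in the enlarged picture, its back pointing up and to the right, with the offcut sticking out at (385,360). In the side view it is at (400,325). I'll enlarge both.

Run:
```python
from workcell import env
import cv2
a=env.grab_frame("top")[:,:,::-1]; b=env.grab_frame("side")[:,:,::-1]
cv2.imwrite("pics/t1.png",cv2.resize(a[170:265,245:325],None,fx=6,fy=6,interpolation=cv2.INTER_CUBIC))
cv2.imwrite("pics/s1.png",cv2.resize(b[185:260,225:325],None,fx=8,fy=8,interpolation=cv2.INTER_CUBIC))
```

```text
(no output)
```

View pics/t1.png

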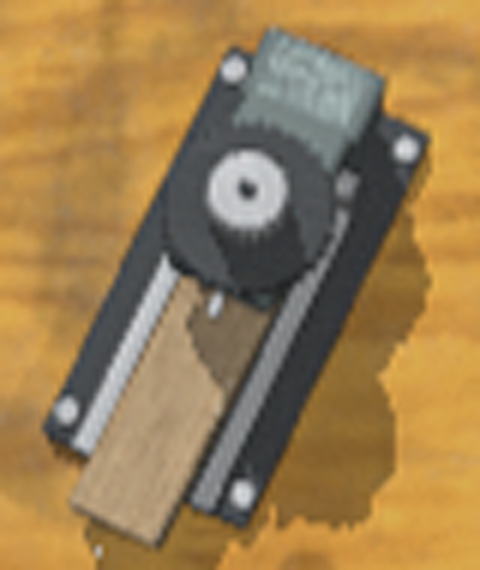

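View pics/s1.png

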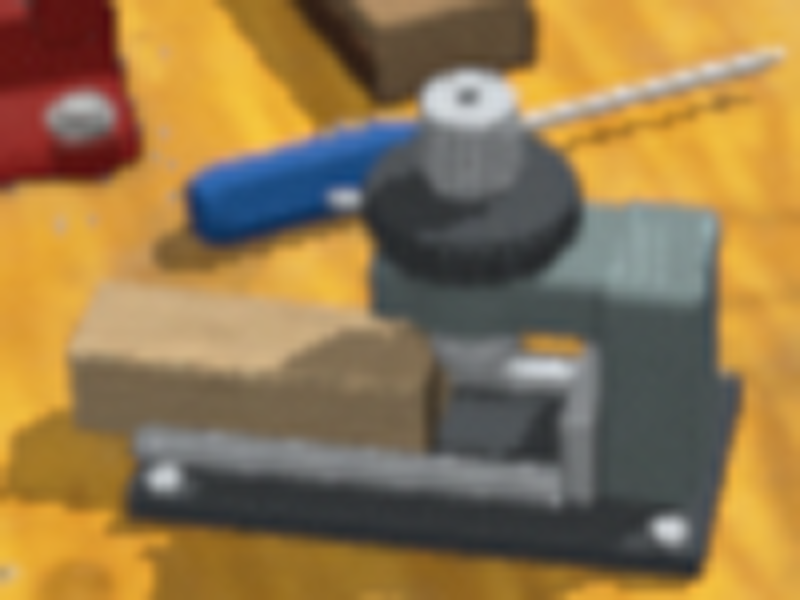

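The top crop (6x) gives the bed corners at (45,430), (240,525), (430,135) and (235,48). The knob top is at (247,190), the offcut's front top corners are at (72,505) and (155,548), and the pin is at (216,303). The side crop (8x) gives the knob top at (468,95), a bed corner at (130,488), its back corner at (705,545), and the offcut corners at (72,355) and (112,282).

```bash
cat > h.py <<'E'
from workcell import env
import numpy as np,cv2
def proj(n,P):
    m=env.camera_model(n);T=m["camera_from_world"]
    Q=np.atleast_2d(P)@T[:3,:3].T+T[:3,3]; Q=Q*[1,-1,-1]
    K=np.array([[m["fx"],0,m["cx"]],[0,m["fy"],m["cy"]],[0,0,1.]])
    return cv2.projectPoints(Q,np.zeros(3),np.zeros(3),K,m["D"])[0][:,0]
def w(p,P):
    c,s=np.cos(p[2]),np.sin(p[2]);P=np.atleast_2d(np.array(P,float))
    return P@np.array([[c,s,0],[-s,c,0],[0,0,1]])+[p[0],p[1],0]
E
python3 - <<'E'
from h import *
from scipy.optimize import least_squares
T=[((45,430),(-100,45,12)),((240,525),(-100,-45,12)),((430,135),(75,-45,12)),((235,48),(75,45,12)),((247,190),(0,0,134))]
S=[((468,95),(0,0,134)),((130,488),(-100,-45,12)),((705,545),(75,-45,12))]
TW=[((72,505),(0,19,42)),((155,548),(0,-19,42))]
SW=[((72,355),(0,-19,42)),((112,282),(0,19,42))]
px=lambda L,s,o:(np.array([a for a,_ in L])+.5)/s-.5+o
def r(p,raw=False):
    out=[]
    for n,L,s,o,wp in(("top",T,6,(245,170),0),("side",S,8,(225,185),0),("top",TW,6,(245,170),1),("side",SW,8,(225,185),1)):
        P=np.array([b for _,b in L],float)
        if wp:P[:,0]+=p[3]
        out.append(proj(n,w(p,P))-px(L,s,o))
    return np.vstack(out).ravel()
f=least_squares(r,[480,-300,-.5,-120],loss="soft_l1");p=f.x
print(p,np.degrees(p[2]));print(r(p).reshape(-1,2).round(2))
np.save("p.npy",p)
s=env.state();print(s["ee_pos"],s["ee_rot"],s["time_s"])
# pin
for a in np.radians(range(120,241,10)):print(int(np.degrees(a)),((proj("top",w(p,(41*np.cos(a),41*np.sin(a),97)))-(245,170)+.5)*6-.5).round())
E
```

```text
[ 5.57989085e+02 -3.09390085e+02 -4.64607596e-01 -1.20729880e+02] -26.62005440230284
[[-1.01  0.24]
 [ 1.01  0.82]
 [ 0.63 -0.3 ]
 [-0.73 -1.26]
 [ 0.07 -0.  ]
 [ 0.4  -0.02]
 [-1.03  0.32]
 [ 0.08  0.95]
 [-0.54 -0.63]
 [ 0.68 -0.61]
 [-0.27 -0.5 ]
 [-1.09 -0.68]]
[ 210.37322342 -534.81400333  213.45932301] [-1.79939817e+02  9.31711958e-04  2.14749127e+01] 0.2
119 [[137. 220.]]
130 [[140. 239.]]
140 [[146. 257.]]
150 [[156. 274.]]
160 [[168. 289.]]
170 [[183. 302.]]
180 [[200. 311.]]
190 [[219. 318.]]
200 [[238. 322.]]
210 [[258. 322.]]
220 [[278. 319.]]
230 [[296. 312.]]
239 [[313. 302.]]
```

```bash
cat >> h.py <<'E'
def plan(hx,hy,z,yaw=None):
    p=np.load("p.npy");s=env.state();t=w(p,(hx,hy,z))[0];d=t-s["ee_pos"]
    a=np.radians(s["ee_rot"][2])
    v=np.array([d[0]*np.cos(a)+d[1]*np.sin(a), d[0]*np.sin(a)-d[1]*np.cos(a), -d[2]])
    print("target",t.round(1),"tool mm",v.round(1),"units",(v/30).round(3))
    Y=np.degrees(p[2])+180
    print("yaw",s["ee_rot"][2],"spin units(CW+)",-((Y-s["ee_rot"][2])/8).round(3))
E
python3 - <<'E'
from h import *
from scipy.optimize import least_squares
for a,b in(((273,340),(341,228)),((298,352),(345,270))):
    A=(np.array(a)+.5)*.7-.5;B=(np.array(b)+.5)*.7-.5
    f=least_squares(lambda X:np.r_[proj("top",X)[0]-A,proj("side",X)[0]-B],[480,-100,80]);print(f.x,f.fun)
plan(-146,0,213)
E
```

```text
[ 488.77069419 -111.16378618  134.15608419] [ 0.12044731 -1.68525991 -2.03601748  0.43267333]
[ 481.8603148  -133.26199928   58.71912829] [ 0.21309781 -3.11334817 -3.54594495  0.72411031]
target [ 427.5 -244.   213. ] tool mm [ 308.5 -191.2    0.5] units [10.283 -6.373  0.015]
yaw 21.474912679481204 spin units(CW+) -16.488
```

```bash
python3 -m jog '{"jaw":[0,0,0,0,0,0,0,0,0,0],"slide":[[0.9,-0.6,0],[0.9,-0.6,0],[0.9,-0.6,0],[0.9,-0.6,0],[0.9,-0.6,0],[0.9,-0.6,0],[0.9,-0.6,0],[0.9,-0.6,0],[0.9,-0.6,0],[0.9,-0.6,0]],"spin":[0,0,0,0,0,0,0,0,0,0]}' 20
python3 -m jog '{"jaw":[0,0,0,0,0,0,0,0,0,0],"slide":[[0.9,-0.3,0],[0.38,0,0],[0,0,0],[0,0,0],[0,0,0],[0,0,0],[0,0,0],[0,0,0],[0,0,0],[0,0,0]],"spin":[0,0,-1,-1,-1,-1,-1,-1,-1,-1]}'
python3 -m jog '{"jaw":[0,0,0,0,0,0,0,0,0,0],"slide":[[0,0,0],[0,0,0],[0,0,0],[0,0,0],[0,0,0],[0,0,0],[0,0,0],[0,0,0],[0,0,0],[0,0,0]],"spin":[-1,-1,-1,-1,-1,-1,-1,-1,-0.5,0]}'
python3 -c "
from h import *
plan(-146,0,27)"
```

```text
time_s: 1.2
ee_pos: [396.4, -267.5, 213.9]
ee_rot: [180.0, 0.0, 21.5]
force: [-0.2, -0.2, -1.1]
gripper_width: 14.4
gripper_force: 0.0
time_s: 2.2
ee_pos: [428.0, -247.0, 213.8]
ee_rot: [-180.0, 0.0, 85.8]
force: [0.4, -0.1, 0.5]
gripper_width: 0.3
gripper_force: 0.0
time_s: 3.2
ee_pos: [428.0, -247.0, 213.8]
ee_rot: [-180.0, -0.0, 153.4]
force: [1.0, 0.2, -0.6]
gripper_width: 0.1
gripper_force: 0.0
target [ 427.5 -244.    27. ] tool mm [  1.8   2.4 186.8] units [0.061 0.081 6.227]
yaw 153.42938846291798 spin units(CW+) 0.006
```

```bash
python3 -m jog '{"jaw":[0,0,0,0,0,0,0,0,0,0],"slide":[[0.06,0.08,0.6],[0,0,0.8],[0,0,0.8],[0,0,0.8],[0,0,0.8],[0,0,0.8],[0,0,0.6],[0,0,0.6],[0,0,0.4],[0,0,0]],"spin":[0,0,0,0,0,0,0,0,0,0]}'
python3 - <<'E'
from h import *
a=env.grab_frame("top")[:,:,::-1];b=env.grab_frame("side")[:,:,::-1]
A=cv2.resize(a[150:290,210:350],(600,600),interpolation=cv2.INTER_CUBIC)
B=cv2.resize(b[170:280,205:325],(600,550),interpolation=cv2.INTER_CUBIC)
c=np.zeros((600,1200,3),np.uint8);c[:,:600]=A;c[:550,600:]=B
cv2.imwrite("pics/d1.png",cv2.resize(c,(800,400),interpolation=cv2.INTER_AREA))
E
```

```text
time_s: 4.2
ee_pos: [426.5, -243.1, 26.4]
ee_rot: [180.0, -0.2, 153.4]
force: [0.9, 0.7, 0.6]
gripper_width: 0.5
gripper_force: 0.0
```

View pics/d1.png

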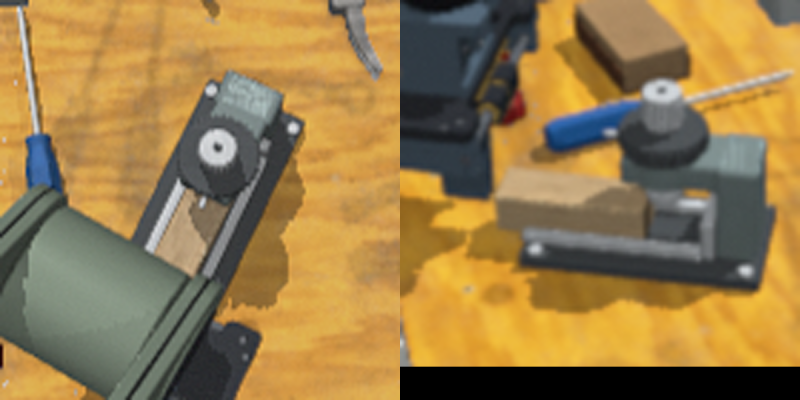

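The fingertips are at about (470,190) in the right-hand panel, just in front of the offcut's end at (497,200), so I'll push.

```bash
python3 -m jog '{"jaw":[0,0,0,0,0,0,0,0,0,0],"slide":[[-0.15,0,0],[-0.15,0,0],[-0.15,0,0],[-0.15,0,0],[-0.15,0,0],[-0.15,0,0],[-0.15,0,0],[-0.15,0,0],[-0.1,0,0],[0,0,0]],"spin":[0,0,0,0,0,0,0,0,0,0]}'
python3 -c "
from h import *
plan(-96,0,27)"
```

```text
time_s: 5.3
ee_pos: [463.4, -261.2, 27.9]
ee_rot: [-180.0, 0.1, 153.5]
force: [-0.5, 0.7, -0.7]
gripper_width: 0.3
gripper_force: 0.0
target [ 472.2 -266.4   27. ] tool mm [-10.2  -0.7   0.9] units [-0.339 -0.024  0.031]
yaw 153.47536435403086 spin units(CW+) 0.012
```

```bash
python3 -m jog '{"jaw":[0,0,0,0,0],"slide":[[-0.1,0,0],[-0.1,0,0],[-0.07,0,0],[0,0,0],[0,0,0]],"spin":[0,0,0,0,0]}'
python3 -m jog '{"jaw":[0,0,0,0],"slide":[[-0.05,0,0],[-0.05,0,0],[0,0,0],[0,0,0]],"spin":[0,0,0,0]}'
python3 -m jog '{"jaw":[0,0,0,0],"slide":[[-0.05,0,0],[-0.05,0,0],[0,0,0],[0,0,0]],"spin":[0,0,0,0]}'
```

```text
time_s: 5.8
ee_pos: [470.1, -264.5, 28.0]
ee_rot: [-180.0, 0.0, 153.5]
force: [0.0, 0.4, -0.4]
gripper_width: 0.3
gripper_force: 0.0
time_s: 6.2
ee_pos: [471.6, -265.2, 27.8]
ee_rot: [180.0, -0.1, 153.5]
force: [-3.8, 1.9, 1.9]
gripper_width: 0.5
gripper_force: 2.1
time_s: 6.6
ee_pos: [471.7, -265.2, 27.8]
ee_rot: [180.0, -0.5, 153.5]
force: [-9.4, 5.0, 9.0]
gripper_width: 0.5
gripper_force: 5.3
```

The force has climbed to 10 N and the finger face has stopped at x = -80 mm, so the offcut is home. Next I'll back off, rise and move over the knob.

```bash
python3 -m jog '{"jaw":[0,0,0,0,0,0,60,60,60,60],"slide":[[0.2,0,0],[0.4,0,0],[0.4,0,0],[0,0,-1],[0,0,-1],[0,0,-1],[0,0,-1],[0,0,-1],[0,0,0],[0,0,0]],"spin":[0,0,0,0,0,0,0,0,0,0]}'
python3 - <<'E'
from h import *
a=env.grab_frame("side")[:,:,::-1]
cv2.imwrite("pics/s2.png",cv2.resize(a[185:260,225:325],None,fx=6,fy=6,interpolation=cv2.INTER_CUBIC))
plan(0,0,178)
E
```

```text
time_s: 7.6
ee_pos: [448.2, -253.5, 178.1]
ee_rot: [-180.0, 0.1, 153.5]
force: [-0.4, 0.1, -0.7]
gripper_width: 29.6
gripper_force: 0.0
target [ 558.  -309.4  178. ] tool mm [-123.9   -1.    -0.8] units [-4.128 -0.033 -0.028]
yaw 153.4732889306107 spin units(CW+) 0.012
```

View pics/s2.png

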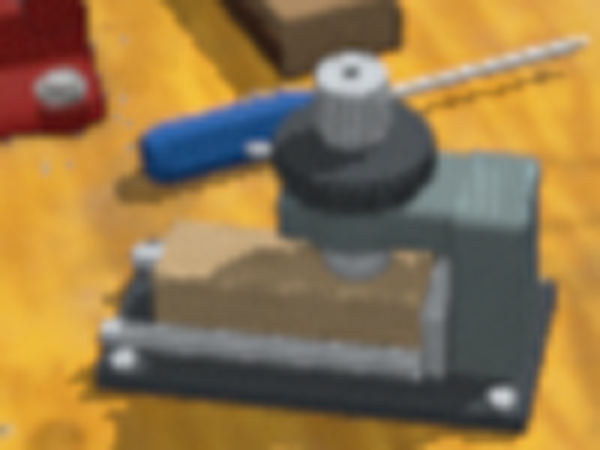

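The offcut is against the stop face at (435,320), and the foot hangs over it at (355,262).

```bash
python3 -m jog '{"jaw":[70,70,70,70,70,70,70,70,70,70],"slide":[[-0.9,-0.03,0],[-0.9,0,0],[-0.9,0,0],[-0.9,0,0],[-0.52,0,0],[0,0,0.3],[0,0,0.3],[0,0,0.3],[0,0,0],[0,0,0]],"spin":[0,0,0,0,0,0,0,0,0,0]}'
python3 -c "
from h import *
plan(0,0,110.5)"
```

```text
time_s: 8.65
ee_pos: [557.9, -309.3, 150.7]
ee_rot: [-180.0, -0.0, 153.5]
force: [0.3, -0.5, -0.6]
gripper_width: 69.8
gripper_force: 0.0
target [ 558.  -309.4  110.5] tool mm [-0.1 -0.  40.2] units [-2.000e-03 -1.000e-03  1.341e+00]
yaw 153.47125847492313 spin units(CW+) 0.011
```

```bash
python3 -m jog '{"jaw":[70,70,70,70,70,34,34,34,34,34],"slide":[[0,0,0.4],[0,0,0.4],[0,0,0.4],[0,0,0.14],[0,0,0],[0,0,0],[0,0,0],[0,0,0],[0,0,0],[0,0,0]],"spin":[0,0,0,0,0,0,0,0,0,0]}' 25
python3 -c "
from h import *
plan(0,0,110.5);print(env.state()['torque'])"
```

```text
time_s: 9.65
ee_pos: [558.7, -309.7, 111.0]
ee_rot: [-180.0, 0.0, 153.5]
force: [-0.1, 0.3, -0.3]
gripper_width: 34.9
gripper_force: 0.0
target [ 558.  -309.4  110.5] tool mm [ 0.8 -0.   0.5] units [ 0.026 -0.     0.017]
yaw 153.4732839936245 spin units(CW+) 0.012
[ 0.10025504 -0.13131376  0.00945739]
```

```bash
python3 -m jog '{"jaw":[30,28,26,24,20,20],"slide":[[0,0,0],[0,0,0],[0,0,0],[0,0,0],[0,0,0],[0,0,0]],"spin":[0,0,0,0,0,0]}' 25
python3 - <<'E'
from h import *
print(env.state()['torque'],env.state()['force'])
a=env.grab_frame("side")[:,:,::-1];b=env.grab_frame("top")[:,:,::-1]
s=env.state();print([env.state()['torque'][2] for _ in range(3)])
cv2.imwrite("pics/g1.png",cv2.resize(a[165:260,225:325],None,fx=6,fy=6,interpolation=cv2.INTER_CUBIC))
E
```

```text
time_s: 10.25
ee_pos: [558.6, -309.8, 110.8]
ee_rot: [-180.0, 0.0, 153.5]
force: [-0.4, -0.4, 1.0]
gripper_width: 27.2
gripper_force: 25.0
[-0.08795499 -0.0674894  -0.00519456] [-0.38341174 -0.40893202  0.98658366]
[np.float64(-0.024567195313455296), np.float64(-0.024567195313455296), np.float64(-0.024567195313455296)]
```

View pics/g1.png

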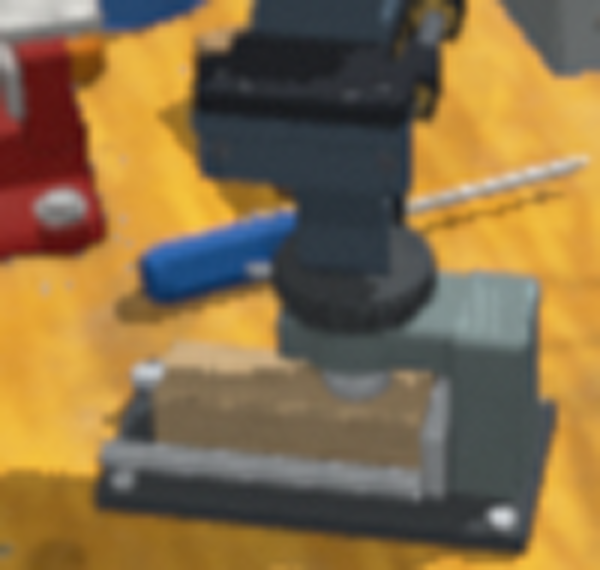

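The knob is gripped centrally at (345,235), with the fingertips clear of the ring. I'll start turning in small steps and watch the torque.

```bash
cat > t.py <<'E'
from h import *
z=[]
for _ in range(4):
    env.grab_frame("top");s=env.state();z.append(s["torque"][2])
print("tz",np.round(z,3),"mean",np.mean(z).round(3),"yaw",s["ee_rot"][2].round(2),"q6",s["qpos"][5].round(1))
E
python3 t.py
python3 -m jog '{"jaw":[20,20,20,20],"slide":[[0,0,0],[0,0,0],[0,0,0],[0,0,0]],"spin":[0.5,0.5,0.5,0.5]}'
python3 t.py
python3 -m jog '{"jaw":[20,20,20,20],"slide":[[0,0,0],[0,0,0],[0,0,0],[0,0,0]],"spin":[0.3,0.3,0.3,0.3]}'
python3 t.py
```

```text
tz [ 0.033  0.029  0.008 -0.09 ] mean -0.005 yaw 153.48 q6 -93.5
time_s: 10.95
ee_pos: [558.6, -309.9, 110.8]
ee_rot: [-180.0, 0.0, 137.3]
force: [-1.8, -1.2, 0.9]
gripper_width: 27.1
gripper_force: 25.0
tz [-0.037 -0.136 -0.097 -0.048] mean -0.079 yaw 137.54 q6 -77.6
time_s: 11.55
ee_pos: [558.5, -309.9, 110.8]
ee_rot: [-180.0, 0.0, 127.9]
force: [-2.3, -1.3, 1.4]
gripper_width: 27.4
gripper_force: 25.0
tz [ 0.065 -0.037 -0.071  0.012] mean -0.008 yaw 127.95 q6 -68.0
```

```bash
cat > t.py <<'E'
from h import *
import sys
z=[];e=[]
for _ in range(int(sys.argv[1]) if len(sys.argv)>1 else 3):
    s=env.state();z.append(s["torque"][2]);e.append(s["effort"][5]);env.grab_frame("side")
print("tz",np.round(z,3),"mean",np.mean(z).round(3),"eff6",np.round(e,3),"yaw",s["ee_rot"][2].round(2),"q6",s["qpos"][5].round(2))
E
python3 t.py
python3 -m jog '{"jaw":[20,20,20,20],"slide":[[0,0,0],[0,0,0],[0,0,0],[0,0,0]],"spin":[0.3,0.3,0.3,0.3]}'|grep -E "rot|^force"
python3 t.py
```

```text
tz [ 0.012 -0.017 -0.025] mean -0.01 eff6 [0.004 0.001 0.003] yaw 127.93 q6 -67.96
ee_rot: [-180.0, 0.0, 118.2]
force: [-2.1, -3.0, 0.8]
tz [ 0.106  0.031 -0.031] mean 0.035 eff6 [-0.223  0.16   0.15 ] yaw 118.31 q6 -58.34
```

```bash
cat > e.py <<'E'
from h import *
s=env.state();print("eff6",s["effort"][5].round(3),"tz",s["torque"][2].round(3),"yaw",s["ee_rot"][2].round(2),"qv6",s["qvel"][5].round(2),"w",s["gripper_width"].round(2))
E
for i in 1 2 3; do python3 -m jog '{"jaw":[20,20],"slide":[[0,0,0],[0,0,0]],"spin":[0.15,0.15]}' >/dev/null; python3 e.py; done
python3 t.py 4
```

```text
tz [0.179 0.143 0.102 0.016] mean 0.11 eff6 [-0.027  0.142  0.141  0.065] yaw 111.06 q6 -51.09Traceback (most recent call last):
  File "e.py", line 2, in <module>
    s=env.state();print("eff6",s["effort"][5].round(3),"tz",s["torque"][2].round(3),"yaw",s["ee_rot"][2].round(2),"qv6",s["qvel"][5].round(2),"w",s["gripper_width"].round(2))
                                                                                                                                                  ^^^^^^^^^^^^^^^^^^^^^^^^
AttributeError: 'float' object has no attribute 'round'
Traceback (most recent call last):
  File "e.py", line 2, in <module>
    s=env.state();print("eff6",s["effort"][5].round(3),"tz",s["torque"][2].round(3),"yaw",s["ee_rot"][2].round(2),"qv6",s["qvel"][5].round(2),"w",s["gripper_width"].round(2))
                                                                                                                                                  ^^^^^^^^^^^^^^^^^^^^^^^^
AttributeError: 'float' object has no attribute 'round'
Traceback (most recent call last):
  File "e.py", line 2, in <module>
    s=env.state();print("eff6",s["effort"][5].round(3),"tz",s["torque"][2].round(3),"yaw",s["ee_rot"][2].round(2),"qv6",s["qvel"][5].round(2),"w",s["gripper_width"].round(2))
                                                                                                                                                  ^^^^^^^^^^^^^^^^^^^^^^^^
AttributeError: 'float' object has no attribute 'round'
```

```bash
sed -i 's/,"w",s.*$/)/' e.py
for i in 1 2 3 4 5 6; do python3 -m jog '{"jaw":[20],"slide":[[0,0,0]],"spin":[0.12]}' >/dev/null; python3 e.py; done
python3 t.py 4
```

```text
eff6 -0.057 tz 0.152 yaw 110.07 qv6 10.2
eff6 0.01 tz 0.125 yaw 109.09 qv6 9.63
eff6 0.02 tz 0.191 yaw 108.12 qv6 9.57
eff6 0.026 tz 0.165 yaw 107.17 qv6 9.52
eff6 0.031 tz 0.177 yaw 106.21 qv6 9.52
eff6 0.036 tz 0.196 yaw 105.25 qv6 9.52
tz [0.196 0.11  0.027 0.098] mean 0.108 eff6 [0.036 0.18  0.16  0.11 ] yaw 105.27 q6 -45.3
```

During steady turning the torque climbs from about 0.13 to 0.19 N m, at roughly 0.3 N m/rad, so the foot is on the wood at about 15 N. I'll turn a few more degrees and then confirm.

```bash
for i in 1 2 3; do python3 -m jog '{"jaw":[20],"slide":[[0,0,0]],"spin":[0.12]}' >/dev/null; python3 e.py; done
python3 t.py 3
python3 - <<'E'
from h import *
a=env.grab_frame("side")[:,:,::-1];b=env.grab_frame("top")[:,:,::-1]
c=np.hstack([cv2.resize(a[200:260,235:305],(700,600),interpolation=cv2.INTER_CUBIC)])
cv2.imwrite("pics/g2.png",c)
E
```

```text
eff6 -0.018 tz 0.173 yaw 104.3 qv6 9.88
eff6 0.043 tz 0.167 yaw 103.33 qv6 9.48
eff6 0.05 tz 0.191 yaw 102.37 qv6 9.54
tz [0.191 0.097 0.09 ] mean 0.126 eff6 [0.05  0.193 0.174] yaw 102.38 q6 -42.41
```

View pics/g2.png

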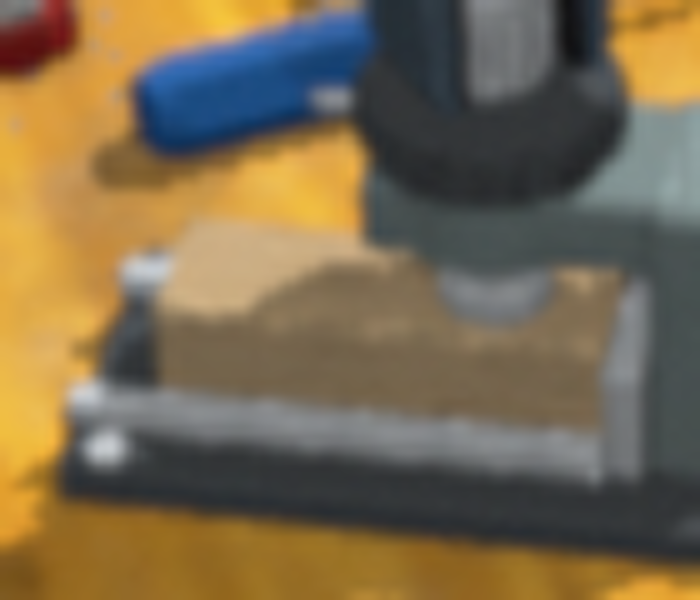

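The foot sits on the wood at (495,300) and the pin is still on the robot's side, at (330,98). The torque fit gives about 18 N, so I'll let go, rise and check.

```bash
python3 -m jog '{"jaw":[50,70,70,70,70,70,70,70,70,70],"slide":[[0,0,0],[0,0,0],[0,0,0],[0,0,0],[0,0,0],[0,0,-0.4],[0,0,-0.8],[0,0,-1],[0,0,-1],[0,0,-1]],"spin":[0,0,0,0,0,0,0,0,0,0]}'
python3 -m jog '{"jaw":[70,70,70,70,70,70,70,70],"slide":[[0,1,0],[0,1,0],[0,1,0],[0,1,0],[0,1,0],[0,0,0],[0,0,0],[0,0,0]],"spin":[0,0,0,0,0,0,0,0]}'
python3 - <<'E'
from h import *
a=env.grab_frame("side")[:,:,::-1];b=env.grab_frame("top")[:,:,::-1]
A=cv2.resize(b[180:240,255:315],(400,400),interpolation=cv2.INTER_CUBIC)
B=cv2.resize(a[190:260,235:305],(400,400),interpolation=cv2.INTER_CUBIC)
cv2.imwrite("pics/f1.png",np.hstack([A,B]))
E
```

```text
time_s: 15.6
ee_pos: [558.6, -309.6, 239.1]
ee_rot: [179.9, 0.0, 102.4]
force: [0.3, 0.1, -0.4]
gripper_width: 70.2
gripper_force: 0.0
time_s: 16.4
ee_pos: [704.3, -277.7, 237.4]
ee_rot: [-180.0, 0.0, 102.4]
force: [-0.5, -0.6, -0.4]
gripper_width: 70.0
gripper_force: 0.0
```

View pics/f1.png

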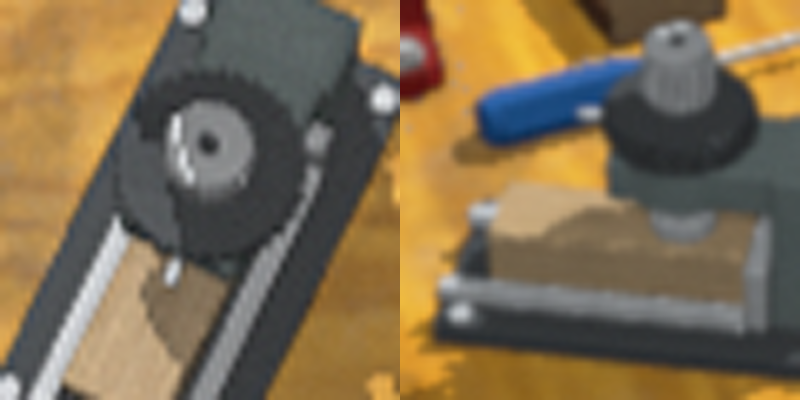

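The pin is at full-picture pixel (280.8, 220.5), against (281, 220.5) at the start, so the ring hasn't moved. The offcut is home under the foot, and I'll hand in.

```bash
python3 -c "
from workcell import env
print(env.job_done())"
```

```text
the job is handed in; nothing more can be done
None
```

The job is handed in with no verdict shown: the offcut is home against the stop and clamped at about 18 N (estimated from the turning torque), the ring pin looks unmoved, and the arm is clear.

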